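# Weigh and pack the ordered box

## Task

Pack the current order: it is the box whose colour matches the order card inside the yellow frame. Stand that box on its end on the scale's steel platform and let go of it, and while it stands there press the scale's green key fully down to record the weight; then take it again and stand it on its end in the empty cell of the blue tote, on the cell's floor, and let go. Leave the other boxes where they are.

Things in the scene. Friction and masses are not known exactly. Their poses are not given: they have to be found in the camera images.
- box_blue: loose cardboard product box with a wide blue band round its middle, 150 x 60 x 40 mm, 0.17 to 0.34 kg, lying flat on the bench at the start. Origin: centre of the face it lies on; x along the 150 mm length, y across the 60 mm width, z through the 40 mm thickness (up at the start)
- box_blue_mid (a point): centre of the blue box's volume, 75 mm from either end
- card_blue: flat blue order card, 60 x 70 x 3 mm, fixed on the order strip. Origin: centre of its underside
- box_green: loose cardboard product box with a wide green band round its middle, 150 x 60 x 40 mm, 0.17 to 0.34 kg, lying flat on the bench at the start. Origin: centre of the face it lies on; x along the 150 mm length, y across the 60 mm width, z through the 40 mm thickness (up at the start)
- box_green_mid (a point): centre of the green box's volume, 75 mm from either end
- card_green: flat green order card, 60 x 70 x 3 mm, fixed on the order strip. Origin: centre of its underside
- box_red: loose cardboard product box with a wide red band round its middle, 150 x 60 x 40 mm, 0.17 to 0.34 kg, lying flat on the bench at the start. Origin: centre of the face it lies on; x along the 150 mm length, y across the 60 mm width, z through the 40 mm thickness (up at the start)
- box_red_mid (a point): centre of the red box's volume, 75 mm from either end
- card_red: flat red order card, 60 x 70 x 3 mm, fixed on the order strip. Origin: centre of its underside
- strip: black order strip, 100 x 290 x 6 mm, fixed on the bench at the far side, with three order cards in a row; a raised yellow frame (14 mm high) surrounds one of the three places. Origin: centre of its underside, y along its length
- strip_now (a point): centre of the place inside the yellow frame: the card lying here is the order to pack now; the other two cards wait (over 100 mm away)
- scale: grey parcel scale fixed on the bench, with a 120 x 120 mm steel platform whose top is 35 mm above the bench; the lower grey panel with the display and the key (24 mm high, 130 mm wide) reaches 140 mm from the platform's centre along the scale's -x. Origin: on the bench under the platform's centre, z up
- scale_top (a point): centre of the platform's top face
- key (a joint): the scale's round green weigh key, 32 mm across, sprung: 0 up, 0.006 m fully pressed (about 5 N)
- key_top (a point): centre of the key's top face (moves with the key)
- tote: blue open shipping tote fixed on the bench, 195 x 90 mm outside, 75 mm high, walls 5 mm, floor 5 mm, one divider across its middle making two cells in a row along its x, each 92.5 (x) x 80 (y) mm inside and 70 mm deep. Origin: centre of its underside
- tote_cell0 (a point): centre of the inner floor of one cell (towards the tote's -x)
- tote_cell1 (a point): centre of the inner floor of the other cell (towards the tote's +x)
- packed: loose cardboard box with a grey band, 60 x 50 mm, 100 mm tall, that already stands in one of the two cells. Origin: centre of its underside, z up

How it is judged (in metres and radians):
On the way, in this order (a step that is already met when the one before it is completed fails the run):
1. the box of the framed card's colour stands on its end on the scale's platform, let go and still, for 0.4 s (((horizontal distance between card_blue and strip_now below 0.03 m and angle between the x axis of box_blue and the z axis of tote, either way round below 0.1 rad and contact force between box_blue and scale above 0.8 N and contact force between box_blue and the arm below 0.05 N and contact force between box_blue and the fingers below 0.05 N and horizontal distance between box_blue_mid and scale_top below 0.06 m and linear speed of box_blue below 0.03 m/s) or (horizontal distance between card_green and strip_now below 0.03 m and angle between the x axis of box_green and the z axis of tote, either way round below 0.1 rad and contact force between box_green and scale above 0.8 N and contact force between box_green and the arm below 0.05 N and contact force between box_green and the fingers below 0.05 N and horizontal distance between box_green_mid and scale_top below 0.06 m and linear speed of box_green below 0.03 m/s) or (horizontal distance between card_red and strip_now below 0.03 m and angle between the x axis of box_red and the z axis of tote, either way round below 0.1 rad and contact force between box_red and scale above 0.8 N and contact force between box_red and the arm below 0.05 N and contact force between box_red and the fingers below 0.05 N and horizontal distance between box_red_mid and scale_top below 0.06 m and linear speed of box_red below 0.03 m/s))), for 0.4 s.
2. the scale's key is pressed down (at least 4.5 of its 6 mm) while the box stands there free (((horizontal distance between card_blue and strip_now below 0.03 m and angle between the x axis of box_blue and the z axis of tote, either way round below 0.1 rad and contact force between box_blue and scale above 0.8 N and contact force between box_blue and the arm below 0.05 N and contact force between box_blue and the fingers below 0.05 N and horizontal distance between box_blue_mid and scale_top below 0.06 m and linear speed of box_blue below 0.03 m/s) or (horizontal distance between card_green and strip_now below 0.03 m and angle between the x axis of box_green and the z axis of tote, either way round below 0.1 rad and contact force between box_green and scale above 0.8 N and contact force between box_green and the arm below 0.05 N and contact force between box_green and the fingers below 0.05 N and horizontal distance between box_green_mid and scale_top below 0.06 m and linear speed of box_green below 0.03 m/s) or (horizontal distance between card_red and strip_now below 0.03 m and angle between the x axis of box_red and the z axis of tote, either way round below 0.1 rad and contact force between box_red and scale above 0.8 N and contact force between box_red and the arm below 0.05 N and contact force between box_red and the fingers below 0.05 N and horizontal distance between box_red_mid and scale_top below 0.06 m and linear speed of box_red below 0.03 m/s)) and value of joint key above 0.0045 m), for 0.05 s.
At the end, for the whole second after the job is handed in: The box matching the framed card stands on end (upright within 0.1 rad, either end down) on the floor of the empty cell (within 30 mm of its centre in x and y, 8 mm in height), at rest; the box already packed is upright and within 40 mm of its start (((horizontal distance between card_blue and strip_now below 0.03 m and angle between the x axis of box_blue and the z axis of tote, either way round below 0.1 rad and ((x of box_blue_mid in the frame of tote_cell0 between -0.03 and 0.03 m and y of box_blue_mid in the frame of tote_cell0 between -0.03 and 0.03 m and z of box_blue_mid in the frame of tote_cell0 between 0.067 and 0.083 m) or (x of box_blue_mid in the frame of tote_cell1 between -0.03 and 0.03 m and y of box_blue_mid in the frame of tote_cell1 between -0.03 and 0.03 m and z of box_blue_mid in the frame of tote_cell1 between 0.067 and 0.083 m)) and linear speed of box_blue below 0.02 m/s) or (horizontal distance between card_green and strip_now below 0.03 m and angle between the x axis of box_green and the z axis of tote, either way round below 0.1 rad and ((x of box_green_mid in the frame of tote_cell0 between -0.03 and 0.03 m and y of box_green_mid in the frame of tote_cell0 between -0.03 and 0.03 m and z of box_green_mid in the frame of tote_cell0 between 0.067 and 0.083 m) or (x of box_green_mid in the frame of tote_cell1 between -0.03 and 0.03 m and y of box_green_mid in the frame of tote_cell1 between -0.03 and 0.03 m and z of box_green_mid in the frame of tote_cell1 between 0.067 and 0.083 m)) and linear speed of box_green below 0.02 m/s) or (horizontal distance between card_red and strip_now below 0.03 m and angle between the x axis of box_red and the z axis of tote, either way round below 0.1 rad and ((x of box_red_mid in the frame of tote_cell0 between -0.03 and 0.03 m and y of box_red_mid in the frame of tote_cell0 between -0.03 and 0.03 m and z of box_red_mid in the frame of tote_cell0 between 0.067 and 0.083 m) or (x of box_red_mid in the frame of tote_cell1 between -0.03 and 0.03 m and y of box_red_mid in the frame of tote_cell1 between -0.03 and 0.03 m and z of box_red_mid in the frame of tote_cell1 between 0.067 and 0.083 m)) and linear speed of box_red below 0.02 m/s)) and distance of packed from where it was at the start of the episode below 0.04 m and angle between packed's own z axis and vertical below 0.15 rad); the robot touches nothing.
It fails at once if a box that was not ordered is moved by more than 40 mm ((horizontal distance between card_blue and strip_now below 0.03 m and distance of any of box_green_mid, box_red_mid from where it was at the start of the episode above 0.04 m) or (horizontal distance between card_green and strip_now below 0.03 m and distance of any of box_blue_mid, box_red_mid from where it was at the start of the episode above 0.04 m) or (horizontal distance between card_red and strip_now below 0.03 m and distance of any of box_blue_mid, box_green_mid from where it was at the start of the episode above 0.04 m)).
It also fails if it takes over 64 s, if anything falls off the work surface, if the arm or the gripper's body presses on something with over 40 N, if the wrist force passes 120 N, or if a joint passes its speed limit or range.

## Robot

A 6-joint arm with a two-finger parallel gripper is mounted at the origin on the work surface. World frame = base frame: x ahead of the robot, y to its left, z up, the work surface at z = 0. Lengths are in m, angles in degrees, forces in N, time in s.
With the tool pointing down it reaches from about 0.35 to 0.875 m from the base axis. Payload 4.2 kg.
Tool frame: the origin (TCP) lies at the very end of the fingers, on their centre line; the grasp point (between the pads) lies 19 mm behind it; z points along the fingers, y is the line along which they close (so a half turn about z gives the same grasp; the last joint's range is limited). The gripper opens to 87 mm and grips with 3 to 60 N. Pads are 19 mm wide; open, the fingers measure 117 mm over their backs; the gripper's body (75 mm by 190 mm) begins 51 mm behind the grasp point.
Start: joints at [82.655, 22.042, 0.453, 0, -68.411, -14.817], TCP at [0.236, 0.579, 0.223] pointing down, gripper open.
Joint ranges: [-179.83, 179.83], [-69.29, 118.12], [-61.27, 80.66], [-181.25, 117.63], [-171.15, -9.14], [-177.46, 177.46]. Speed limits (degrees/s): [159.86, 159.86, 180, 180, 180, 180].

## Interface

Orientations are given as a 3x3 rotation matrix whose columns are the frame's x, y, z axes.
In Python, from station import r gives the robot as it stands.
- The arm moves only by the tool jog_arm, never from a script. Its argument "plan" is text: rows parted by semicolons, each of 7 numbers parted by spaces: the shift along the tool's x, y, z normalised to -1 to 1, where 1 is 0.025 m, then the turn, a rotation vector about the tool's x, y, z normalised to -1 to 1, where 1 is 8 degrees, then the closure, from -1 (fully open) to 1 (shut). A call has exactly 10 rows; each row shifts and turns the commanded pose from where the row before left it, along the tool's axes as they then stand; what a row does not reach is not made up. A row lasts 1/10 s, in which the tool goes at most 50 mm and 8.59 degrees, less where a joint would pass 70% of its speed; a pose out of reach is approached as far as the arm can. A call with a number of a shift or a turn outside -1 to 1 is refused whole. A call with a gripper value outside its range is refused whole. The fingers move at their own pace and stop on an object; the grip force is fixed at half the most. Time passes only in rows, so rows that do not move let the fingers close, or fill a call up. It gives the time, the measured TCP pose, the force, the opening and the grip force at its end, in the units of the state.
- r.sense(): the state, without advancing time (a new reading comes with each control period).
- r.capture(name): name is "scene" or "top" or "wrist"; returns (picture, depth): 400x640x3 uint8, red, green, blue; 400x640 float32, m along the optical axis (not along the pixel's ray), 0 where there is no reading.
- r.get_calibration(name): a dict with "mtx" (3x3 intrinsics, pixels), "extrinsics" (4x4, takes a point from camera to world coordinates). Camera axes: x right, y up, looking along -z (the intrinsics and any distortion apply to the point x, -y, -z); pixel columns grow to the right and rows downward; lengths in m; the calibration is good to about 2 mm. A picture is of the moment at which its call begins: read the wrist's pose just before it. get_calibration takes no time and is no camera call; for the wrist camera it gives the pose at the moment of the call.
- r.finish_job(): hands the job in; it is judged then, once.
The state is a dict: "time_s": time; "joints": joint angles; "joint_velocities": joint speeds; "effort": joint torques, N m; "tcp_pos": TCP position; "ee_rot": TCP orientation; "wrist_force": force on the tool from outside, world axes, zero at the start; "moment": the same for the moment, N m; "gripper_width": opening from 0.0 (shut) to 1.0 (fully open); "gripper_force": force on a finger pad.
Only numpy, scipy, OpenCV 4.12 (cv2) and the standard library are available. Lean on these libraries where they do the work, as an engineer would, in place of code of your own. Each camera call takes 0.05 s, during which the arm holds its last target. There are 200 camera calls.

## Working session

There is one attempt and no reset: what is moved stays moved. The work goes in short steps, Python scripts to look and compute and a tool call to move; the robot and the scene stay as the last step left them, time stands still between calls to the robot, and variables do not carry over. Pictures are saved under pics/ and viewed, at most 10 in all, crops included, and the job is handed in when it is done.

Besides the shell and the picture viewer there is one more tool, called after "Request:" in YAML: its name, and indented under it one key for each argument. jog_arm: Moves the arm, as the interface text tells. Scaled input: -1 to 1 covers 0.025 m each way for a shift and 8 degrees each way for a turn. Its arguments: {"type":"object","properties":{"plan":{"type":"string"}},"required":["plan"]}

```bash
ls; mkdir -p pics; cat > h.py <<'E'
import numpy as np, cv2
from station import r
def cap(n):
    c=r.get_calibration(n); im,d=r.capture(n)
    return im,d,np.array(c["mtx"]),np.array(c["extrinsics"])
def cloud(d,K,T):
    v,u=np.mgrid[:d.shape[0],:d.shape[1]]
    P=np.stack([(u-K[0,2])/K[0,0]*d,-(v-K[1,2])/K[1,1]*d,-d],-1)
    W=P@T[:3,:3].T+T[:3,3]; W[d<=0]=np.nan
    return W
def save(n,im): cv2.imwrite("pics/"+n+".png",im[:,:,::-1])
E
python3 - <<'E'
from h import *
s=r.sense();print({k:np.round(v,3).tolist() for k,v in s.items()})
for n in("top","scene"):
    im,d,K,T=cap(n);save(n+"0",im);np.savez(n+"0",im=im,W=cloud(d,K,T));print(n,np.round(K,1).tolist(),np.round(T,3).tolist())
print(r.get_calibration("top").keys())
E
```

```text
pics
{'time_s': 0.0, 'joints': [82.654, 22.09, 0.38, -0.03, -68.411, -14.818], 'joint_velocities': [-0.103, 0.082, 0.1, -0.05, -0.03, -0.098], 'effort': [-0.0, -39.066, 18.74, 4.22, 0.011, -0.0], 'tcp_pos': [0.236, 0.578, 0.221], 'ee_rot': [[0.926, -0.377, -0.001], [-0.377, -0.926, -0.002], [0.0, 0.002, -1.0]], 'wrist_force': [0.49, 1.307, 0.185], 'moment': [-0.004, 0.02, 0.038], 'gripper_force': 0.0, 'gripper_width': 0.998}
top [[416.5, 0.0, 324.2], [0.0, 416.5, 194.4], [0.0, 0.0, 1.0]] [[-0.029, 0.984, -0.178, 0.393], [-0.999, -0.023, 0.036, 0.017], [0.031, 0.179, 0.983, 1.066], [0.0, 0.0, 0.0, 1.0]]
scene [[383.8, 0.0, 313.6], [0.0, 383.8, 203.6], [0.0, 0.0, 1.0]] [[-0.072, -0.544, 0.836, 1.463], [0.997, -0.031, 0.066, 0.068], [-0.01, 0.838, 0.545, 0.679], [0.0, 0.0, 0.0, 1.0]]
dict_keys(['mtx', 'extrinsics'])
```

View pics/top0.png

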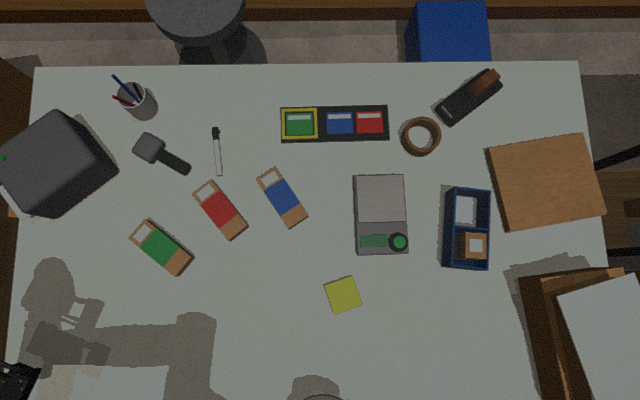

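View pics/scene0.png

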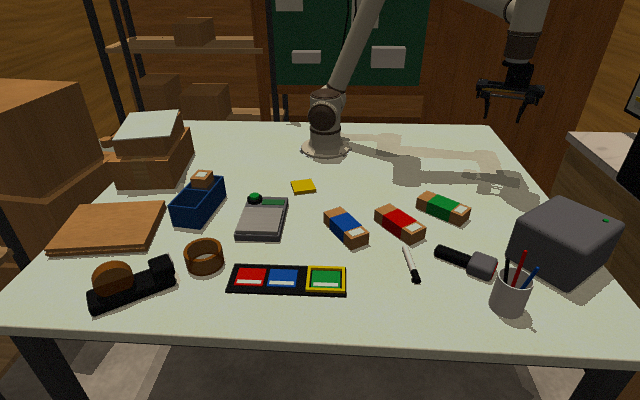

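Top view: the framed card at (299,123) is green. The green box is at (161,247), the scale platform at (380,198) and the key at (398,242). The tote's empty cell is at (467,210), with the packed box at (473,246). The scene view agrees.

```bash
python3 - <<'E'
from h import *
z=np.load("top0.npz");im=z["im"];W=z["W"]
v,u=np.mgrid[:400,:640]
def reg(n,u0,u1,v0,v1,z0,z1):
    m=(u>=u0)&(u<u1)&(v>=v0)&(v<v1)&(W[...,2]>z0)&(W[...,2]<z1)
    P=W[m]
    if len(P)<5: print(n,len(P));return
    c,s,a=cv2.minAreaRect(P[:,:2].astype(np.float32))
    b=cv2.boxPoints((c,s,a))
    print(n,len(P),"c",np.round(c,4),"size",np.round(s,3),"z",np.round(np.median(P[:,2]),4),"corners",np.round(b,3).tolist())
print("bench z",np.nanmedian(W[290:330,220:300,2]))
reg("green",120,205,205,290,.033,.05)
reg("red",185,255,170,250,.033,.05)
reg("blue",250,315,155,240,.033,.05)
reg("platform",345,420,165,265,.031,.04)
reg("panel",345,420,165,265,.019,.029)
hs=cv2.cvtColor(im,cv2.COLOR_RGB2HSV)
k=(hs[...,0]>40)&(hs[...,0]<85)&(hs[...,1]>150)&(u>387)&(u<415)&(v>228)&(v<256)
print("key",k.sum(),np.round(np.nanmedian(W[k],0),4),np.round(np.nanmean(W[k],0),4), np.nanmax(W[k][:,2]))
reg("tote rim",430,505,175,280,.066,.084)
reg("packed",430,505,175,280,.094,.115)
reg("tote floor",430,505,180,280,-.005,.012)
E
```

```text
bench z 0.0010666263767726836
green 1629 c [0.5024 0.3463] size [0.15  0.175] z 0.0412 corners [[0.3869999945163727, 0.34299999475479126], [0.5230000019073486, 0.2329999953508377], [0.6179999709129333, 0.3490000069141388], [0.4819999933242798, 0.46000000834465027]]
red 1493 c [0.5481 0.2405] size [0.151 0.061] z 0.0414 corners [[0.4699999988079071, 0.21799999475479126], [0.5070000290870667, 0.17000000178813934], [0.6259999871253967, 0.2630000114440918], [0.5889999866485596, 0.3109999895095825]]
blue 1444 c [0.5755 0.0855] size [0.15  0.061] z 0.0414 corners [[0.4959999918937683, 0.07100000232458115], [0.5289999842643738, 0.019999999552965164], [0.6549999713897705, 0.10000000149011612], [0.621999979019165, 0.1509999930858612]]
platform 2324 c [ 0.53   -0.1622] size [0.194 0.121] z 0.0361 corners [[0.43299999833106995, -0.10199999809265137], [0.43299999833106995, -0.22300000488758087], [0.6269999742507935, -0.22200000286102295], [0.6269999742507935, -0.10199999809265137]]
panel 1493 c [ 0.5297 -0.1626] size [0.205 0.13 ] z 0.0252 corners [[0.4269999861717224, -0.09799999743700027], [0.
[... 242 characters left out ...]
ze [0.093 0.196] z 0.0752 corners [[0.3799999952316284, -0.40400001406669617], [0.5740000009536743, -0.42899999022483826], [0.5860000252723694, -0.3370000123977661], [0.3919999897480011, -0.31200000643730164]]
packed 602 c [ 0.4389 -0.3659] size [0.052 0.06 ] z 0.1062 corners [[0.4059999883174896, -0.3889999985694885], [0.4659999907016754, -0.39500001072883606], [0.47099998593330383, -0.34299999475479126], [0.41200000047683716, -0.3370000123977661]]
tote floor 4431 c [ 0.4876 -0.3875] size [0.199 0.261] z 0.0019 corners [[0.3529999852180481, -0.48100000619888306], [0.6129999756813049, -0.49300000071525574], [0.621999979019165, -0.2939999997615814], [0.3619999885559082, -0.28200000524520874]]
```

```bash
python3 - <<'E'
from h import *
z=np.load("top0.npz");im=z["im"];W=z["W"]
v,u=np.mgrid[:400,:640]
m=(u>=120)&(u<200)&(v>=205)&(v<290)&(W[...,2]>.033)&(W[...,2]<.05)&(v>u*0.75+83)
m=(m.astype(np.uint8));n,l,st,cc=cv2.connectedComponentsWithStats(m);i=1+st[1:,4].argmax()
P=W[l==i];c,s,a=cv2.minAreaRect(P[:,:2].astype(np.float32));print(c,s,a,np.round(cv2.boxPoints((c,s,a)),3).tolist(),np.median(P[:,2]))
k=(u>380)&(u<420)&(v>225)&(v<260)&(W[...,2]>.030)&(W[...,0]<.5);print(k.sum(),np.round(np.median(W[k],0),4),np.round(W[k].min(0),3),np.round(W[k].max(0),3))
E
```

```text
(0.4584900140762329, 0.3820987045764923) (0.15048159658908844, 0.06175912916660309) 50.68869400024414 [[0.3869999945163727, 0.34299999475479126], [0.4350000023841858, 0.30399999022483826], [0.5299999713897705, 0.42100000381469727], [0.4819999933242798, 0.46000000834465027]] 0.0412090479743088
294 [ 0.4546 -0.1987  0.0394] [ 0.433 -0.223  0.03 ] [ 0.478 -0.172  0.052]
```

```bash
cat >> h.py <<'E'
from scipy.spatial.transform import Rotation as Ro
def pose(az,tilt,flip=1):
    """tool whose back leans `tilt` deg towards azimuth az; y horizontal"""
    a=np.radians(az);t=np.radians(tilt);e=np.array([np.cos(a),np.sin(a),0])
    z=-e*np.sin(t)-np.array([0,0,np.cos(t)]);y=flip*np.array([-np.sin(a),np.cos(a),0])
    return np.stack([np.cross(y,z),y,z],1)
def plan(wps,g):
    """wps: (grasp point, R, rows); prints jog rows"""
    s=r.sense();p=np.array(s["tcp_pos"]);R=np.array(s["ee_rot"]);rows=[]
    for G,Rt,n in wps:
        q=np.array(G)+.019*Rt[:,2];w=Ro.from_matrix(R.T@Rt).as_rotvec()/n;dp=(q-p)/n
        for i in range(n):
            Rc=R@Ro.from_rotvec(w*i).as_matrix()
            rows.append(list(Rc.T@dp/.025)+list(np.degrees(w)/8)+[g])
        p,R=q,Rt
    A=np.array(rows);print("max",np.abs(A[:,:6]).max().round(2),"turn",np.linalg.norm(A[:,3:6],axis=1).max().round(2),len(A))
    for i in range(0,len(A),10):print("; ".join(" ".join(f"{x:.2f}".rstrip("0").rstrip(".") for x in a) for a in A[i:i+10]))
def st():
    s=r.sense();print(s["time_s"],np.round(s["tcp_pos"],4),np.round(s["joints"],1),np.round(s["ee_rot"],3).tolist(),np.round(s["wrist_force"],1),s["gripper_width"],s["gripper_force"])
E
cat > p1.py <<'E'
from h import *
G=np.array([.4873,.4174,.025]);R=pose(50.7,50,1)
E
python3 - <<'E'
from p1 import *
s=r.sense();print(np.round(R,3).tolist())
plan([(G-.10*R[:,2],R,20)],-1)
E
```

```text
[[-0.407, -0.774, -0.485], [-0.497, 0.633, -0.593], [0.766, 0.0, -0.643]]
max 0.66 turn 0.72 20
0.62 -0.01 0.29 -0.29 0.21 0.62 -1; 0.61 -0.08 0.31 -0.29 0.21 0.62 -1; 0.59 -0.14 0.32 -0.29 0.21 0.62 -1; 0.57 -0.21 0.33 -0.29 0.21 0.62 -1; 0.54 -0.27 0.34 -0.29 0.21 0.62 -1; 0.5 -0.33 0.34 -0.29 0.21 0.62 -1; 0.46 -0.38 0.34 -0.29 0.21 0.62 -1; 0.42 -0.43 0.34 -0.29 0.21 0.62 -1; 0.37 -0.48 0.33 -0.29 0.21 0.62 -1; 0.31 -0.52 0.32 -0.29 0.21 0.62 -1
0.26 -0.56 0.31 -0.29 0.21 0.62 -1; 0.2 -0.59 0.29 -0.29 0.21 0.62 -1; 0.14 -0.62 0.27 -0.29 0.21 0.62 -1; 0.07 -0.64 0.25 -0.29 0.21 0.62 -1; 0.01 -0.65 0.22 -0.29 0.21 0.62 -1; -0.05 -0.66 0.2 -0.29 0.21 0.62 -1; -0.11 -0.66 0.17 -0.29 0.21 0.62 -1; -0.18 -0.65 0.14 -0.29 0.21 0.62 -1; -0.23 -0.64 0.1 -0.29 0.21 0.62 -1; -0.29 -0.62 0.07 -0.29 0.21 0.62 -1
```

Request:
jog_arm:
  plan: "0.62 -0.01 0.29 -0.29 0.21 0.62 -1; 0.61 -0.08 0.31 -0.29 0.21 0.62 -1; 0.59 -0.14 0.32 -0.29 0.21 0.62 -1; 0.57 -0.21 0.33 -0.29 0.21 0.62 -1; 0.54 -0.27 0.34 -0.29 0.21 0.62 -1; 0.5 -0.33 0.34 -0.29 0.21 0.62 -1; 0.46 -0.38 0.34 -0.29 0.21 0.62 -1; 0.42 -0.43 0.34 -0.29 0.21 0.62 -1; 0.37 -0.48 0.33 -0.29 0.21 0.62 -1; 0.31 -0.52 0.32 -0.29 0.21 0.62 -1"

```text
time_s: 1.1
tcp_pos: [0.3814, 0.5224, 0.1487]
ee_rot: [[0.313, -0.945, -0.095], [-0.856, -0.238, -0.458], [0.41, 0.225, -0.884]]
wrist_force: [0.2, 0.3, -0.1]
gripper_width: 1.003
gripper_force: 0.0
```

Request:
jog_arm:
  plan: "0.26 -0.56 0.31 -0.29 0.21 0.62 -1; 0.2 -0.59 0.29 -0.29 0.21 0.62 -1; 0.14 -0.62 0.27 -0.29 0.21 0.62 -1; 0.07 -0.64 0.25 -0.29 0.21 0.62 -1; 0.01 -0.65 0.22 -0.29 0.21 0.62 -1; -0.05 -0.66 0.2 -0.29 0.21 0.62 -1; -0.11 -0.66 0.17 -0.29 0.21 0.62 -1; -0.18 -0.65 0.14 -0.29 0.21 0.62 -1; -0.23 -0.64 0.1 -0.29 0.21 0.62 -1; -0.29 -0.62 0.07 -0.29 0.21 0.62 -1"

```text
time_s: 2.1
tcp_pos: [0.5247, 0.4657, 0.0755]
ee_rot: [[-0.4, -0.772, -0.494], [-0.497, 0.635, -0.591], [0.77, 0.009, -0.638]]
wrist_force: [-6.7, -3.8, 0.9]
gripper_width: 1.001
gripper_force: 0.0
```

```bash
python3 - <<'E'
from p1 import *
st()
im,d,K,T=cap("wrist");save("w1",im)
plan([(G,R,10)],-1)
E
```

```text
2.1 [0.5247 0.4657 0.0755] [  53.6   66.2   51.2   -3.2 -125.3  -93.4] [[-0.4, -0.772, -0.494], [-0.497, 0.635, -0.591], [0.77, 0.009, -0.638]] [-6.7 -3.8  0.9] 1.0008931001749257 0.0
max 0.38 turn 0.01 10
0.01 0.01 0.38 0.01 -0.01 -0 -1; 0.01 0.01 0.38 0.01 -0.01 -0 -1; 0.01 0.01 0.38 0.01 -0.01 -0 -1; 0.01 0.01 0.38 0.01 -0.01 -0 -1; 0.01 0.01 0.38 0.01 -0.01 -0 -1; 0.01 0.01 0.38 0.01 -0.01 -0 -1; 0.01 0.01 0.38 0.01 -0.01 -0 -1; 0.01 0.01 0.38 0.01 -0.01 -0 -1; 0.01 0.01 0.38 0.01 -0.01 -0 -1; 0.01 0.01 0.38 0.01 -0.01 -0 -1
```

View pics/w1.png

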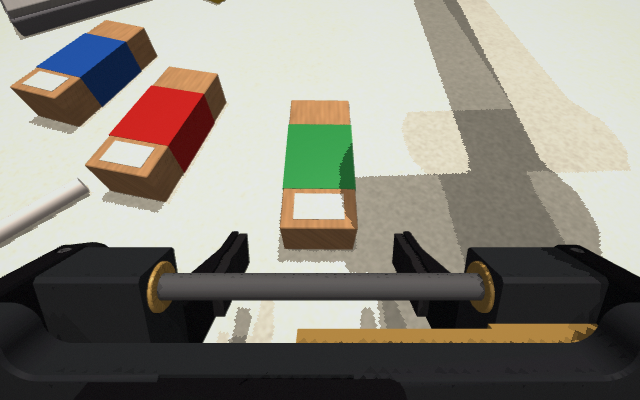

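The wrist view shows the green box at (320,175), centred between the fingertips at (240,270) and (400,270). I'm moving in to grasp it.

Request:
jog_arm:
  plan: "0 0 0.38 0 0 0 -1; 0 0 0.38 0 0 0 -1; 0 0 0.38 0 0 0 -1; 0 0 0.38 0 0 0 -1; 0 0 0.38 0 0 0 -1; 0 0 0.38 0 0 0 -1; 0 0 0.38 0 0 0 -1; 0 0 0.38 0 0 0 -1; 0 0 0.38 0 0 0 -1; 0 0 0.38 0 0 0 -1"

```text
time_s: 3.15
tcp_pos: [0.4804, 0.4111, 0.0159]
ee_rot: [[-0.403, -0.776, -0.485], [-0.507, 0.631, -0.587], [0.762, 0.009, -0.648]]
wrist_force: [-1.0, -0.8, 3.5]
gripper_width: 0.999
gripper_force: 0.0
```

```bash
python3 - <<'E'
from p1 import *
st(); plan([(G,R,2)],-1); print(np.array(r.sense()["tcp_pos"])-.019*R[:,2])
im,d,K,T=cap("scene");save("s1",im[120:320,320:640])
E
```

```text
3.15 [0.4804 0.4111 0.0159] [  53.9   60.4   29.3   -2.8 -108.4  -92.4] [[-0.403, -0.776, -0.485], [-0.507, 0.631, -0.587], [0.762, 0.009, -0.648]] [-1.  -0.8  3.5] 0.9991871545469508 0.0
max 0.12 turn 0.04 2
0.02 -0.03 0.12 0.01 0.02 0.03 -1; 0.02 -0.03 0.12 0.01 0.02 0.03 -1
[0.48958165 0.4223768  0.02808006]
```

View pics/s1.png

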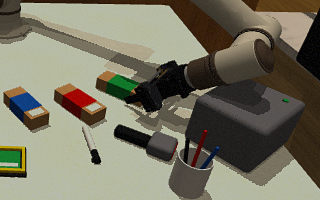

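The fingers straddle the green box's end. The forearm passes close to the grey cube but the wrist force is low. I'm closing now, then lifting away.

Request:
jog_arm:
  plan: "0 0 0.1 0 0 0 -1; 0 0 0.1 0 0 0 -1; 0 0 0 0 0 0 1; 0 0 0 0 0 0 1; 0 0 0 0 0 0 1; 0 0 0 0 0 0 1; 0 0 0 0 0 0 1; 0 0 0 0 0 0 1; 0 0 0 0 0 0 1; 0 0 0 0 0 0 1"

```text
time_s: 4.2
tcp_pos: [0.4776, 0.4078, 0.0128]
ee_rot: [[-0.403, -0.775, -0.487], [-0.505, 0.632, -0.588], [0.763, 0.009, -0.646]]
wrist_force: [-5.3, -4.4, 5.4]
gripper_width: 0.686
gripper_force: 30.0
```

```bash
cat > p2.py <<'E'
from h import *
T=np.array([.567+.01,-.162,0]); azp=263.
RP=pose(azp,40,-1)
E
python3 - <<'E'
from p2 import *
st()
s=r.sense();Rg=np.array(s["ee_rot"]);Gm=np.array(s["tcp_pos"])-.019*Rg[:,2];print(Gm)
e=np.array([np.cos(np.radians(50.7)),np.sin(np.radians(50.7)),0]);print("along",(Gm[:2]-[.4575,.381])@e[:2])
# rotation mapping e->up, up->d', d'=az 263 
a=np.radians(azp);dd=np.array([np.cos(a),np.sin(a),0]);up=np.array([0,0,1.])
B0=np.stack([e,np.cross(up,e),up],1);B1=np.stack([up,np.cross(dd,up),dd],1)
print(np.round(B0.T@Rg,3).tolist());print("RP true",np.round(B1@B0.T@Rg,3).tolist(),np.round(RP,3).tolist())
E
```

```text
4.2 [0.4776 0.4078 0.0128] [  53.9   60.3   28.4   -2.8 -107.8  -92.4] [[-0.403, -0.775, -0.487], [-0.505, 0.632, -0.588], [0.763, 0.009, -0.646]] [-5.3 -4.4  5.4] 0.6864161292540251 29.96030856797006
[0.48681204 0.41899799 0.02505214]
along 0.04797006145527104
[[-0.646, -0.002, -0.764], [-0.008, 1.0, 0.004], [0.763, 0.009, -0.646]]
RP true [[-0.085, -0.994, 0.074], [-0.759, 0.113, 0.641], [-0.646, -0.002, -0.764]] [[-0.093, -0.993, 0.078], [-0.76, 0.122, 0.638], [-0.643, -0.0, -0.766]]
```

```bash
python3 - <<'E'
from p2 import *
R0=np.array(r.sense()["ee_rot"])
plan([((.45,.38,.20),R0,10),((.50,.08,.28),pose(azp,40,-1),20)],1)
E
```

```text
max 0.67 turn 0.59 30
0.67 0.02 -0.29 0 0 0 1; 0.67 0.02 -0.29 0 0 0 1; 0.67 0.02 -0.29 0 0 0 1; 0.67 0.02 -0.29 0 0 0 1; 0.67 0.02 -0.29 0 0 0 1; 0.67 0.02 -0.29 0 0 0 1; 0.67 0.02 -0.29 0 0 0 1; 0.67 0.02 -0.29 0 0 0 1; 0.67 0.02 -0.29 0 0 0 1; 0.67 0.02 -0.29 0 0 0 1
0.35 -0.44 0.17 0.02 -0.54 -0.22 1; 0.37 -0.43 0.14 0.02 -0.54 -0.22 1; 0.4 -0.42 0.11 0.02 -0.54 -0.22 1; 0.42 -0.41 0.08 0.02 -0.54 -0.22 1; 0.43 -0.39 0.05 0.02 -0.54 -0.22 1; 0.45 -0.38 0.02 0.02 -0.54 -0.22 1; 0.46 -0.36 -0.01 0.02 -0.54 -0.22 1; 0.47 -0.35 -0.05 0.02 -0.54 -0.22 1; 0.47 -0.34 -0.08 0.02 -0.54 -0.22 1; 0.48 -0.32 -0.12 0.02 -0.54 -0.22 1
0.48 -0.31 -0.15 0.02 -0.54 -0.22 1; 0.47 -0.29 -0.19 0.02 -0.54 -0.22 1; 0.47 -0.28 -0.22 0.02 -0.54 -0.22 1; 0.46 -0.27 -0.26 0.02 -0.54 -0.22 1; 0.44 -0.25 -0.29 0.02 -0.54 -0.22 1; 0.43 -0.24 -0.32 0.02 -0.54 -0.22 1; 0.41 -0.23 -0.36 0.02 -0.54 -0.22 1; 0.39 -0.22 -0.38 0.02 -0.54 -0.22 1; 0.36 -0.21 -0.41 0.02 -0.54 -0.22 1; 0.34 -0.2 -0.44 0.02 -0.54 -0.22 1
```

Request:
jog_arm:
  plan: "0.67 0.02 -0.29 0 0 0 1; 0.67 0.02 -0.29 0 0 0 1; 0.67 0.02 -0.29 0 0 0 1; 0.67 0.02 -0.29 0 0 0 1; 0.67 0.02 -0.29 0 0 0 1; 0.67 0.02 -0.29 0 0 0 1; 0.67 0.02 -0.29 0 0 0 1; 0.67 0.02 -0.29 0 0 0 1; 0.67 0.02 -0.29 0 0 0 1; 0.67 0.02 -0.29 0 0 0 1"

```text
time_s: 5.2
tcp_pos: [0.4415, 0.3687, 0.188]
ee_rot: [[-0.403, -0.774, -0.487], [-0.505, 0.633, -0.588], [0.763, 0.009, -0.646]]
wrist_force: [-0.1, -0.8, -2.2]
gripper_width: 0.686
gripper_force: 30.0
```

Request:
jog_arm:
  plan: "0.35 -0.44 0.17 0.02 -0.54 -0.22 1; 0.37 -0.43 0.14 0.02 -0.54 -0.22 1; 0.4 -0.42 0.11 0.02 -0.54 -0.22 1; 0.42 -0.41 0.08 0.02 -0.54 -0.22 1; 0.43 -0.39 0.05 0.02 -0.54 -0.22 1; 0.45 -0.38 0.02 0.02 -0.54 -0.22 1; 0.46 -0.36 -0.01 0.02 -0.54 -0.22 1; 0.47 -0.35 -0.05 0.02 -0.54 -0.22 1; 0.47 -0.34 -0.08 0.02 -0.54 -0.22 1; 0.48 -0.32 -0.12 0.02 -0.54 -0.22 1"

```text
time_s: 6.2
tcp_pos: [0.4712, 0.2296, 0.2264]
ee_rot: [[-0.382, -0.912, -0.148], [-0.92, 0.39, -0.032], [0.087, 0.124, -0.989]]
wrist_force: [-0.1, 0.1, -2.3]
gripper_width: 0.684
gripper_force: 30.0
```

```bash
python3 - <<'E'
from p2 import *
st();plan([((.50,.08,.28),pose(azp,40,-1),10)],1)
E
```

```text
6.2 [0.4712 0.2296 0.2264] [ 41.1  16.6  -5.9  -4.3 -75.2 -62.6] [[-0.382, -0.912, -0.148], [-0.92, 0.39, -0.032], [0.087, 0.124, -0.989]] [-0.1  0.1 -2.3] 0.6842814563141935 29.956694486900233
max 0.55 turn 0.59 10
0.47 -0.31 -0.15 0.02 -0.55 -0.22 1; 0.47 -0.29 -0.19 0.02 -0.55 -0.22 1; 0.46 -0.28 -0.22 0.02 -0.55 -0.22 1; 0.45 -0.26 -0.26 0.02 -0.55 -0.22 1; 0.44 -0.25 -0.29 0.02 -0.55 -0.22 1; 0.42 -0.24 -0.32 0.02 -0.55 -0.22 1; 0.41 -0.23 -0.35 0.02 -0.55 -0.22 1; 0.38 -0.22 -0.38 0.02 -0.55 -0.22 1; 0.36 -0.21 -0.41 0.02 -0.55 -0.22 1; 0.33 -0.2 -0.44 0.02 -0.55 -0.22 1
```

Request:
jog_arm:
  plan: "0.47 -0.31 -0.15 0.02 -0.55 -0.22 1; 0.47 -0.29 -0.19 0.02 -0.55 -0.22 1; 0.46 -0.28 -0.22 0.02 -0.55 -0.22 1; 0.45 -0.26 -0.26 0.02 -0.55 -0.22 1; 0.44 -0.25 -0.29 0.02 -0.55 -0.22 1; 0.42 -0.24 -0.32 0.02 -0.55 -0.22 1; 0.41 -0.23 -0.35 0.02 -0.55 -0.22 1; 0.38 -0.22 -0.38 0.02 -0.55 -0.22 1; 0.36 -0.21 -0.41 0.02 -0.55 -0.22 1; 0.33 -0.2 -0.44 0.02 -0.55 -0.22 1"

```text
time_s: 7.2
tcp_pos: [0.501, 0.0928, 0.265]
ee_rot: [[-0.099, -0.992, 0.076], [-0.755, 0.125, 0.644], [-0.648, 0.006, -0.762]]
wrist_force: [0.3, 0.3, -2.0]
gripper_width: 0.684
gripper_force: 30.0
```

```bash
python3 - <<'E'
from p2 import *
st();plan([((.576,-.167,.24),RP,10),((.576,-.167,.168),RP,10)],1)
E
```

```text
7.2 [0.501  0.0928 0.265 ] [  1.7  10.   -5.9 -42.2 -72.6   3.7] [[-0.099, -0.992, 0.076], [-0.755, 0.125, 0.644], [-0.648, 0.006, -0.762]] [ 0.3  0.3 -2. ] 0.6843778978539297 29.95771628455259
max 0.83 turn 0.01 20
0.82 -0.43 -0.49 0 0 -0 1; 0.82 -0.43 -0.49 0 0 -0 1; 0.82 -0.43 -0.49 0 0 -0 1; 0.82 -0.43 -0.49 0 0 -0 1; 0.82 -0.43 -0.49 0 0 -0 1; 0.82 -0.43 -0.49 0 0 -0 1; 0.82 -0.43 -0.49 0 0 -0 1; 0.82 -0.43 -0.49 0 0 -0 1; 0.83 -0.42 -0.49 0 0 -0 1; 0.83 -0.42 -0.49 0 0 -0 1
0.19 0 0.22 0 0 0 1; 0.19 0 0.22 0 0 0 1; 0.19 0 0.22 0 0 0 1; 0.19 0 0.22 0 0 0 1; 0.19 0 0.22 0 0 0 1; 0.19 0 0.22 0 0 0 1; 0.19 0 0.22 0 0 0 1; 0.19 0 0.22 0 0 0 1; 0.19 0 0.22 0 0 0 1; 0.19 0 0.22 0 0 0 1
```

Joints are comfortable. I'm moving over the scale.

Request:
jog_arm:
  plan: "0.82 -0.43 -0.49 0 0 0 1; 0.82 -0.43 -0.49 0 0 0 1; 0.82 -0.43 -0.49 0 0 0 1; 0.82 -0.43 -0.49 0 0 0 1; 0.82 -0.43 -0.49 0 0 0 1; 0.82 -0.43 -0.49 0 0 0 1; 0.82 -0.43 -0.49 0 0 0 1; 0.82 -0.43 -0.49 0 0 0 1; 0.82 -0.42 -0.49 0 0 0 1; 0.82 -0.42 -0.49 0 0 0 1"

```text
time_s: 8.2
tcp_pos: [0.5772, -0.1548, 0.2246]
ee_rot: [[-0.102, -0.992, 0.075], [-0.757, 0.126, 0.641], [-0.646, 0.008, -0.763]]
wrist_force: [0.5, 0.6, -1.7]
gripper_width: 0.686
gripper_force: 30.0
```

Request:
jog_arm:
  plan: "0.19 0 0.22 0 0 0 1; 0.19 0 0.22 0 0 0 1; 0.19 0 0.22 0 0 0 1; 0.19 0 0.22 0 0 0 1; 0.19 0 0.22 0 0 0 1; 0.19 0 0.22 0 0 0 1; 0.19 0 0.22 0 0 0 1; 0.19 0 0.22 0 0 0 1; 0.19 0 0.22 0 0 0 1; 0 0 0 0 0 0 1"

```text
time_s: 9.2
tcp_pos: [0.577, -0.1541, 0.1574]
ee_rot: [[-0.103, -0.992, 0.076], [-0.756, 0.128, 0.642], [-0.647, 0.009, -0.763]]
wrist_force: [-0.1, 0.0, -2.8]
gripper_width: 0.688
gripper_force: 30.0
```

```bash
python3 - <<'E'
from p2 import *
st();s=r.sense();R=np.array(s["ee_rot"]);print("G",np.array(s["tcp_pos"])-.019*R[:,2]);plan([((.576,-.167,.160),RP,10)],1)
im,d,K,T=cap("scene");save("s2",cv2.resize(im[80:280,150:450],(600,400)))
W=cloud(d,K,T);z=W[...,2]
hs=cv2.cvtColor(im,cv2.COLOR_RGB2HSV)
g=(hs[...,0]>45)&(hs[...,0]<80)&(hs[...,1]>120)&(z>.07)
P=W[g];P=P[np.isfinite(P).all(1)]
print(len(P),P.min(0),P.max(0),np.median(P,0))
E
```

```text
9.2 [ 0.577  -0.1541  0.1574] [-21.5  31.1   8.8 -39.1 -82.2  24.6] [[-0.103, -0.992, 0.076], [-0.756, 0.128, 0.642], [-0.647, 0.009, -0.763]] [-0.1  0.  -2.8] 0.6878866777169128 29.955188096500933
G [ 0.5756011  -0.16634587  0.17193969]
max 0.04 turn 0.01 10
0.03 -0 0.03 0 0 -0.01 1; 0.03 -0 0.03 0 0 -0.01 1; 0.03 -0 0.03 0 0 -0.01 1; 0.03 -0 0.03 0 0 -0.01 1; 0.03 -0 0.03 0 0 -0.01 1; 0.03 -0 0.03 0 0 -0.01 1; 0.03 -0 0.03 0 0 -0.01 1; 0.03 -0 0.03 0 0 -0.01 1; 0.03 -0 0.04 0 0 -0.01 1; 0.03 -0 0.04 0 0 -0.01 1
6474 [-0.93981402 -1.19030106  0.07415178] [0.83569817 1.29207059 0.49916481] [-0.56097418  0.11399884  0.29607032]
```

View pics/s2.png

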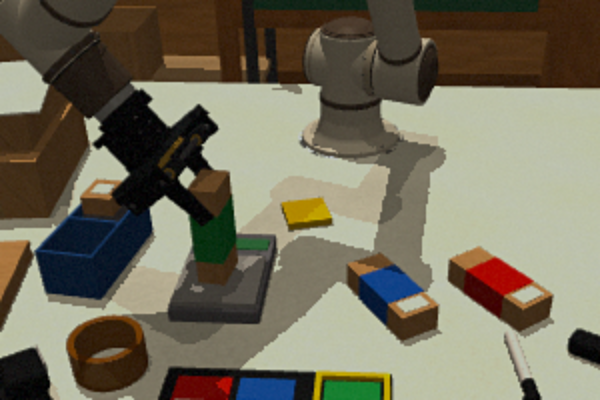

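The box hangs above the platform at (215,230) in the crop. I'll check its tilt numerically.

```bash
cat >> h.py <<'E'
def tilt(c,zl,zh):
    """lean of the standing box near c from the scene cloud"""
    im,d,K,T=cap("scene");W=cloud(d,K,T);hs=cv2.cvtColor(im,cv2.COLOR_RGB2HSV)
    m=(np.abs(W[...,0]-c[0])<.06)&(np.abs(W[...,1]-c[1])<.05)&(W[...,2]>zl)&(W[...,2]<zh)&(hs[...,2]>25)
    P=W[m];f=P[P[:,0]>np.median(P[:,0])-.02]
    rows=[]
    for z in np.arange(zl,zh,.01):
        q=f[np.abs(f[:,2]-z-.005)<.005]
        if len(q)>8: rows.append([z+.005,np.percentile(q[:,0],50),np.percentile(q[:,1],3),np.percentile(q[:,1],97)])
    A=np.array(rows);print(np.round(A,4));print("dx/dz",np.polyfit(A[:,0],A[:,1],1)[0],"dy/dz lo,hi",np.polyfit(A[:,0],A[:,2],1)[0],np.polyfit(A[:,0],A[:,3],1)[0])
E
python3 -c "
from h import *
tilt((.577,-.162),.05,.14)"
```

```text
[[ 0.055   0.6023 -0.1824 -0.1421]
 [ 0.065   0.6042 -0.1796 -0.1423]
 [ 0.075   0.6035 -0.1826 -0.1412]
 [ 0.085   0.6036 -0.1821 -0.1424]
 [ 0.095   0.6041 -0.1834 -0.1419]
 [ 0.105   0.6044 -0.1821 -0.1412]
 [ 0.115   0.6038 -0.1841 -0.1413]
 [ 0.125   0.6042 -0.1826 -0.1419]
 [ 0.135   0.6044 -0.1831 -0.1414]]
dx/dz 0.01636901919382104 dy/dz lo,hi -0.024227397848472176 0.008741502610925758
```

Request:
jog_arm:
  plan: "0.03 0 0.035 0 0 0 1; 0.03 0 0.035 0 0 0 1; 0.03 0 0.035 0 0 0 1; 0.03 0 0.035 0 0 0 1; 0.03 0 0.035 0 0 0 1; 0.03 0 0.035 0 0 0 1; 0.03 0 0.035 0 0 0 1; 0.03 0 0.035 0 0 0 1; 0.03 0 0.035 0 0 0 1; 0.03 0 0.035 0 0 0 1"

```text
time_s: 10.3
tcp_pos: [0.5775, -0.1545, 0.1472]
ee_rot: [[-0.102, -0.992, 0.077], [-0.757, 0.128, 0.641], [-0.646, 0.007, -0.763]]
wrist_force: [1.0, 0.5, -1.7]
gripper_width: 0.685
gripper_force: 30.0
```

```bash
python3 -c "
from p2 import *
st();s=r.sense();R=np.array(s['ee_rot']);print('G',np.array(s['tcp_pos'])-.019*R[:,2])"
```

```text
10.3 [ 0.5775 -0.1545  0.1472] [-21.5  31.7   8.3 -39.2 -81.2  25.4] [[-0.102, -0.992, 0.077], [-0.757, 0.128, 0.641], [-0.646, 0.007, -0.763]] [ 1.   0.5 -1.7] 0.6851472192794386 29.955302827293053
G [ 0.57605321 -0.16670605  0.1617554 ]
```

Request:
jog_arm:
  plan: "0.02 0 0.02 0 0 0 1; 0.02 0 0.02 0 0 0 1; 0.02 0 0.02 0 0 0 1; 0.02 0 0.02 0 0 0 1; 0.02 0 0.02 0 0 0 1; 0 0 0 0 0 0 1; 0 0 0 0 0 0 1; 0 0 0 0 0 0 1; 0 0 0 0 0 0 1; 0 0 0 0 0 0 1"

```text
time_s: 11.3
tcp_pos: [0.5775, -0.1548, 0.1439]
ee_rot: [[-0.102, -0.992, 0.077], [-0.757, 0.128, 0.641], [-0.646, 0.007, -0.763]]
wrist_force: [0.9, -0.0, -1.1]
gripper_width: 0.688
gripper_force: 30.0
```

Request:
jog_arm:
  plan: "0.02 0 0.02 0 0 0 1; 0.02 0 0.02 0 0 0 1; 0.01 0 0.01 0 0 0 1; 0 0 0 0 0 0 1; 0 0 0 0 0 0 1; 0 0 0 0 0 0 1; 0 0 0 0 0 0 1; 0 0 0 0 0 0 1; 0 0 0 0 0 0 1; 0 0 0 0 0 0 1"

```text
time_s: 12.3
tcp_pos: [0.5774, -0.1549, 0.1427]
ee_rot: [[-0.101, -0.992, 0.077], [-0.757, 0.127, 0.641], [-0.646, 0.006, -0.763]]
wrist_force: [-2.4, 0.5, 5.9]
gripper_width: 0.692
gripper_force: 30.0
```

Request:
jog_arm:
  plan: "0 0 0 0 0 0 -1; 0 0 0 0 0 0 -1; 0 0 0 0 0 0 -1; 0 0 0 0 0 0 -1; 0 0 0 0 0 0 -1; 0 0 0 0 0 0 -1; 0 0 0 0 0 0 -1; 0 0 -0.1 0 0 0 -1; 0 0 -0.2 0 0 0 -1; 0 0 -0.3 0 0 0 -1"

```text
time_s: 13.3
tcp_pos: [0.5761, -0.1647, 0.1538]
ee_rot: [[-0.102, -0.992, 0.077], [-0.757, 0.127, 0.641], [-0.646, 0.007, -0.763]]
wrist_force: [-0.8, -0.4, 0.3]
gripper_width: 1.004
gripper_force: 0.0
```

Request:
jog_arm:
  plan: "0 0 -0.6 0 0 0 -1; 0 0 -0.6 0 0 0 -1; 0 0 -0.6 0 0 0 -1; 0 0 -0.6 0 0 0 -1; 0 0 -0.6 0 0 0 -1; 0 0 -0.6 0 0 0 -1; 0 0 -0.6 0 0 0 -1; 0 0 -0.6 0 0 0 -1; 0 0 -0.6 0 0 0 -1; 0 0 -0.6 0 0 0 -1"

```text
time_s: 14.3
tcp_pos: [0.5644, -0.2616, 0.269]
ee_rot: [[-0.102, -0.992, 0.077], [-0.757, 0.128, 0.641], [-0.646, 0.007, -0.763]]
wrist_force: [0.0, 0.2, 0.6]
gripper_width: 0.999
gripper_force: 0.0
```

```bash
python3 - <<'E'
from p2 import *
st();tilt((.577,-.162),.05,.18)
z,d,K,T=cap("top");save("t2",z);W=cloud(d,K,T)
m=(W[...,2]>.17)&(W[...,2]<.2)&(np.abs(W[...,0]-.577)<.07)&(np.abs(W[...,1]+.162)<.06)
print("boxtop",m.sum(),np.median(W[m],0),cv2.minAreaRect(W[m][:,:2].astype(np.float32)) if m.sum() else 0)
E
```

```text
14.3 [ 0.5644 -0.2616  0.269 ] [-29.9  30.7  24.3 -37.1 -99.5  21.4] [[-0.102, -0.992, 0.077], [-0.757, 0.128, 0.641], [-0.646, 0.007, -0.763]] [0.  0.2 0.6] 0.9993807368262131 0.0
[[ 0.055   0.6029 -0.1825 -0.1423]
 [ 0.065   0.6027 -0.183  -0.1421]
 [ 0.075   0.6027 -0.1824 -0.1427]
 [ 0.085   0.604  -0.1846 -0.1422]
 [ 0.095   0.6034 -0.1835 -0.1422]
 [ 0.105   0.6037 -0.1827 -0.1415]
 [ 0.115   0.6033 -0.1829 -0.1417]
 [ 0.125   0.6037 -0.183  -0.1411]
 [ 0.135   0.6034 -0.1832 -0.1416]
 [ 0.145   0.6041 -0.1831 -0.1412]
 [ 0.155   0.6032 -0.183  -0.1423]
 [ 0.165   0.6039 -0.1819 -0.142 ]
 [ 0.175   0.6034 -0.1826 -0.1427]]
dx/dz 0.006054559464716563 dy/dz lo,hi 0.004333479157720861 0.0021651634550526543
boxtop 541 [ 0.57452408 -0.16048021  0.18594539] ((0.5763549208641052, -0.1618143916130066), (0.040508244186639786, 0.06087557598948479), 82.26898193359375)
```

View pics/t2.png

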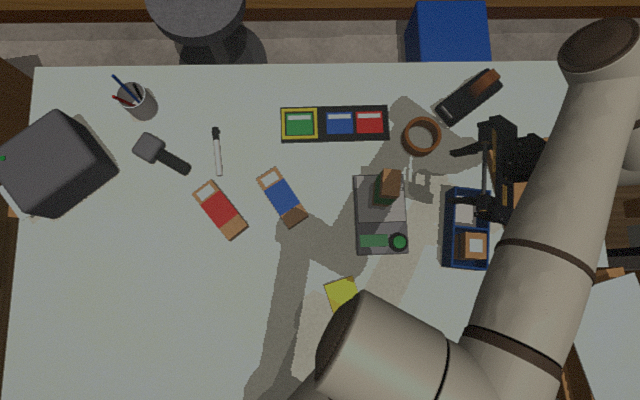

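The box stands free and upright on the platform at (388,185). Next I'll press the key with the fingers shut.

```bash
cat > p3.py <<'E'
from p2 import *
RK=pose(180,15,-1); K0=np.array([.4545,-.1975,.040])
def tk(h,dx=0): return K0+[dx,0,h]-.019*RK[:,2]
E
python3 - <<'E'
from p3 import *
s=r.sense();c=np.array(r.get_calibration("wrist")["extrinsics"]);print("cam in tool",np.array(s["ee_rot"]).T@(c[:3,3]-s["tcp_pos"]))
print(np.round(RK,3).tolist())
plan([((.44,-.23,.27),RK,20),(tk(.02),RK,10)],1)
E
```

```text
cam in tool [ 8.08551181e-02  1.46840489e-04 -1.63471367e-01]
[[-0.966, 0.0, 0.259], [0.0, 1.0, -0.0], [-0.259, -0.0, -0.966]]
max 0.75 turn 0.54 30
-0 0.25 0.05 0.24 0.13 0.46 1; 0.01 0.25 0.04 0.24 0.13 0.46 1; 0.03 0.25 0.03 0.24 0.13 0.46 1; 0.04 0.25 0.03 0.24 0.13 0.46 1; 0.06 0.24 0.02 0.24 0.13 0.46 1; 0.07 0.24 0.01 0.24 0.13 0.46 1; 0.09 0.23 0.01 0.24 0.13 0.46 1; 0.1 0.23 -0 0.24 0.13 0.46 1; 0.12 0.22 -0.01 0.24 0.13 0.46 1; 0.13 0.21 -0.01 0.24 0.13 0.46 1
0.15 0.2 -0.02 0.24 0.13 0.46 1; 0.16 0.19 -0.02 0.24 0.13 0.46 1; 0.17 0.18 -0.02 0.24 0.13 0.46 1; 0.18 0.17 -0.03 0.24 0.13 0.46 1; 0.19 0.16 -0.03 0.24 0.13 0.46 1; 0.2 0.14 -0.03 0.24 0.13 0.46 1; 0.21 0.13 -0.03 0.24 0.13 0.46 1; 0.22 0.11 -0.03 0.24 0.13 0.46 1; 0.23 0.1 -0.03 0.24 0.13 0.46 1; 0.24 0.08 -0.03 0.24 0.13 0.46 1
0.16 0.13 0.75 0 0 0 1; 0.16 0.13 0.75 0 0 0 1; 0.16 0.13 0.75 0 0 0 1; 0.16 0.13 0.75 0 0 0 1; 0.16 0.13 0.75 0 0 0 1; 0.16 0.13 0.75 0 0 0 1; 0.16 0.13 0.75 0 0 0 1; 0.16 0.13 0.75 0 0 0 1; 0.16 0.13 0.75 0 0 0 1; 0.16 0.13 0.75 0 0 0 1
```

Request:
jog_arm:
  plan: "0 0.25 0.05 0.24 0.13 0.46 1; 0.01 0.25 0.04 0.24 0.13 0.46 1; 0.03 0.25 0.03 0.24 0.13 0.46 1; 0.04 0.25 0.03 0.24 0.13 0.46 1; 0.06 0.24 0.02 0.24 0.13 0.46 1; 0.07 0.24 0.01 0.24 0.13 0.46 1; 0.09 0.23 0.01 0.24 0.13 0.46 1; 0.1 0.23 0 0.24 0.13 0.46 1; 0.12 0.22 -0.01 0.24 0.13 0.46 1; 0.13 0.21 -0.01 0.24 0.13 0.46 1"

```text
time_s: 15.4
tcp_pos: [0.5041, -0.244, 0.259]
ee_rot: [[-0.695, -0.657, 0.292], [-0.556, 0.749, 0.362], [-0.456, 0.089, -0.885]]
wrist_force: [-0.2, -0.6, 0.5]
gripper_width: 0.172
gripper_force: 0.0
```

Request:
jog_arm:
  plan: "0.15 0.2 -0.02 0.24 0.13 0.46 1; 0.16 0.19 -0.02 0.24 0.13 0.46 1; 0.17 0.18 -0.02 0.24 0.13 0.46 1; 0.18 0.17 -0.03 0.24 0.13 0.46 1; 0.19 0.16 -0.03 0.24 0.13 0.46 1; 0.2 0.14 -0.03 0.24 0.13 0.46 1; 0.21 0.13 -0.03 0.24 0.13 0.46 1; 0.22 0.11 -0.03 0.24 0.13 0.46 1; 0.23 0.1 -0.03 0.24 0.13 0.46 1; 0.24 0.08 -0.03 0.24 0.13 0.46 1"

```text
time_s: 16.4
tcp_pos: [0.4442, -0.2279, 0.2507]
ee_rot: [[-0.968, -0.001, 0.249], [-0.001, 1.0, 0.001], [-0.249, 0.001, -0.968]]
wrist_force: [0.1, 0.2, 0.8]
gripper_width: 0.005
gripper_force: 0.0
```

```bash
python3 - <<'E'
from p3 import *
st()
im,d,K,T=cap("wrist");W=cloud(d,K,T);save("w3",im)
m=(np.abs(W[...,0]-.4545)<.035)&(np.abs(W[...,1]+.1975)<.035)&(W[...,2]>.028)&(W[...,2]<.06)
P=W[m];print(len(P),np.median(P,0) if len(P) else 0,P.min(0),P.max(0),cv2.minEnclosingCircle(P[:,:2].astype(np.float32)))
plan([(tk(.02),RK,10)],1)
E
```

```text
16.4 [ 0.4442 -0.2279  0.2507] [-10.2   2.  -21.7  -3.3 -52.2 -78. ] [[-0.968, -0.001, 0.249], [-0.001, 1.0, 0.001], [-0.249, 0.001, -0.968]] [0.1 0.2 0.8] 0.004857795925088021 0.0
1174 [ 0.44997064 -0.20297244  0.03815831] [ 0.43027567 -0.22567739  0.02801878] [ 0.47848834 -0.1626006   0.04894988] ((0.45679545402526855, -0.19351616501808167), 0.03284486383199692)
max 0.75 turn 0.01 10
0.14 0.12 0.75 0 -0.01 0 1; 0.15 0.12 0.75 0 -0.01 0 1; 0.15 0.12 0.75 0 -0.01 0 1; 0.15 0.12 0.75 0 -0.01 0 1; 0.15 0.12 0.75 0 -0.01 0 1; 0.15 0.12 0.75 0 -0.01 0 1; 0.15 0.12 0.75 0 -0.01 0 1; 0.15 0.12 0.75 0 -0.01 0 1; 0.15 0.12 0.75 0 -0.01 0 1; 0.15 0.12 0.75 0 -0.01 0 1
```

View pics/w3.png

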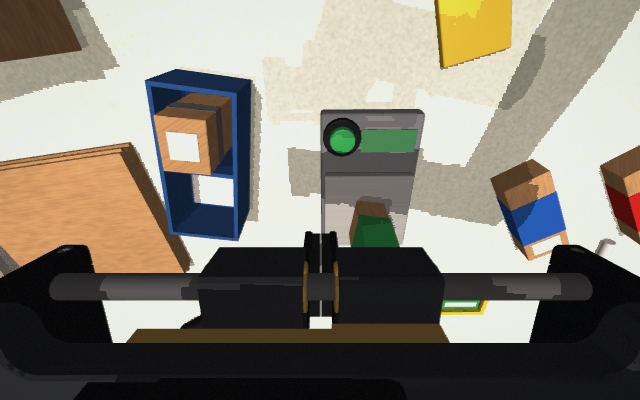

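The key's green cap is at (342,138), inside a black collar. The box still stands, at (370,230).

```bash
python3 - <<'E'
from p3 import *
im,d,K,T=cap("wrist");W=cloud(d,K,T);hs=cv2.cvtColor(im,cv2.COLOR_RGB2HSV)
v,u=np.mgrid[:400,:640]
g=(hs[...,0]>45)&(hs[...,0]<80)&(hs[...,1]>100)&(hs[...,2]>60)&(np.hypot(u-342,v-138)<20)
P=W[g];P=P[np.isfinite(P).all(1)];print(g.sum(),u[g].min(),u[g].max(),v[g].min(),v[g].max(),np.median(P,0),np.percentile(P,5,0),np.percentile(P,95,0))
b=(np.hypot(u-342,v-138)<22)&(hs[...,2]<50);P=W[b];P=P[np.isfinite(P).all(1)];print("ring",len(P),np.median(P,0),np.percentile(P,5,0),np.percentile(P,95,0))
E
```

```text
556 329 361 128 154 [ 0.45240078 -0.20265399  0.04685205] [ 0.4398995  -0.21552851  0.04011235] [ 0.46581367 -0.18916097  0.04817392]
ring 586 [ 0.4445805  -0.20373885  0.03693198] [ 0.43164949 -0.22269514  0.03124654] [ 0.47432937 -0.18249343  0.03818879]
```

```bash
sed -i 's/\[.4545,-.1975,.040\]/[.4525,-.2015,.047]/' p3.py; python3 - <<'E'
from p3 import *
plan([(tk(.008),RK,10)],1);print(RK.T@[0,0,-1])
E
```

```text
max 0.77 turn 0.01 10
0.16 0.1 0.77 0 -0.01 0 1; 0.16 0.1 0.77 0 -0.01 0 1; 0.16 0.1 0.77 0 -0.01 0 1; 0.16 0.1 0.77 0 -0.01 0 1; 0.16 0.1 0.77 0 -0.01 0 1; 0.16 0.1 0.77 0 -0.01 0 1; 0.17 0.1 0.77 0 -0.01 0 1; 0.17 0.1 0.76 0 -0.01 0 1; 0.17 0.1 0.76 0 -0.01 0 1; 0.17 0.1 0.76 0 -0.01 0 1
[0.25881905 0.         0.96592583]
```

Request:
jog_arm:
  plan: "0.16 0.1 0.77 0 0 0 1; 0.16 0.1 0.77 0 0 0 1; 0.16 0.1 0.77 0 0 0 1; 0.16 0.1 0.77 0 0 0 1; 0.16 0.1 0.77 0 0 0 1; 0.16 0.1 0.77 0 0 0 1; 0.17 0.1 0.77 0 0 0 1; 0.17 0.1 0.76 0 0 0 1; 0.17 0.1 0.76 0 0 0 1; 0 0 0 0 0 0 1"

```text
time_s: 17.5
tcp_pos: [0.4507, -0.2054, 0.072]
ee_rot: [[-0.97, -0.004, 0.245], [-0.004, 1.0, 0.003], [-0.245, 0.002, -0.97]]
wrist_force: [0.1, 0.2, -0.2]
gripper_width: 0.007
gripper_force: 0.0
```

Request:
jog_arm:
  plan: "0.03 0.03 0.14 0 0 0 1; 0.03 0.03 0.14 0 0 0 1; 0.03 0.03 0.14 0 0 0 1; 0.03 0.03 0.14 0 0 0 1; 0.03 0.03 0.14 0 0 0 1; 0.03 0 0.14 0 0 0 1; 0.03 0 0.14 0 0 0 1; 0.03 0 0.13 0 0 0 1; 0 0 0 0 0 0 1; 0 0 0 0 0 0 1"

```text
time_s: 18.5
tcp_pos: [0.4536, -0.2019, 0.0463]
ee_rot: [[-0.968, -0.004, 0.25], [-0.004, 1.0, 0.002], [-0.25, 0.001, -0.968]]
wrist_force: [-0.4, 0.1, 2.3]
gripper_width: 0.003
gripper_force: 1.3
```

Request:
jog_arm:
  plan: "0.01 0 0.04 0 0 0 1; 0.01 0 0.04 0 0 0 1; 0.01 0 0.04 0 0 0 1; 0.01 0 0.04 0 0 0 1; 0.01 0 0.04 0 0 0 1; 0 0 0 0 0 0 1; 0 0 0 0 0 0 1; 0 0 0 0 0 0 1; 0 0 0 0 0 0 1; 0 0 0 0 0 0 1"

```text
time_s: 19.5
tcp_pos: [0.4537, -0.202, 0.0421]
ee_rot: [[-0.968, -0.004, 0.251], [-0.004, 1.0, 0.002], [-0.251, 0.001, -0.968]]
wrist_force: [-5.3, 2.7, 13.5]
gripper_width: 0.008
gripper_force: 6.8
```

Request:
jog_arm:
  plan: "0 0 0.03 0 0 0 1; 0 0 0 0 0 0 1; 0 0 0 0 0 0 1; 0 0 0 0 0 0 1; 0 0 0 0 0 0 1; 0 0 0 0 0 0 1; 0 0 0 0 0 0 1; 0 0 0 0 0 0 1; 0 0 0 0 0 0 1; 0 0 0 0 0 0 1"

```text
time_s: 20.5
tcp_pos: [0.4538, -0.202, 0.0419]
ee_rot: [[-0.968, -0.005, 0.251], [-0.004, 1.0, 0.002], [-0.251, 0.001, -0.968]]
wrist_force: [-7.2, 2.9, 19.6]
gripper_width: 0.005
gripper_force: 9.6
```

```bash
python3 - <<'E'
from p3 import *
st();tilt((.577,-.162),.09,.18)
im,d,K,T=cap("wrist");save("w4",im)
E
```

```text
20.5 [ 0.4538 -0.202   0.0419] [ -6.4  18.1 -38.3  -5.2 -19.3 -78.7] [[-0.968, -0.005, 0.251], [-0.004, 1.0, 0.002], [-0.251, 0.001, -0.968]] [-7.2  2.9 19.6] 0.0050978291930878486 9.56787264731247
[[ 0.095   0.6039 -0.1819 -0.1419]
 [ 0.105   0.6037 -0.1824 -0.142 ]
 [ 0.115   0.6038 -0.1832 -0.1419]
 [ 0.125   0.6042 -0.1829 -0.1421]
 [ 0.135   0.6039 -0.1835 -0.1421]
 [ 0.145   0.6035 -0.1837 -0.1421]
 [ 0.155   0.6035 -0.1826 -0.1424]
 [ 0.165   0.6035 -0.1811 -0.1423]
 [ 0.175   0.6039 -0.1834 -0.1428]]
dx/dz -0.002426984771995617 dy/dz lo,hi -0.00186724453430448 -0.009259854753843761
```

View pics/w4.png

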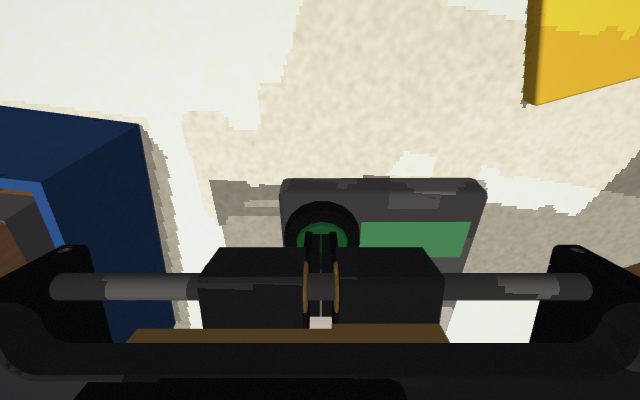

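The fingertips are on the green cap at (322,235), the stop is firm at 19.6 N, and the box is still upright. I'm going back for the box.

```bash
cat > p4.py <<'E'
from p3 import *
G2=np.array([.5759,-.1671,.163]); RA=np.array([[-.101,-.992,.077],[-.757,.127,.641],[-.646,.006,-.763]])
u,_,v=np.linalg.svd(RA);RA=u@v
E
python3 - <<'E'
from p4 import *
plan([((.43,-.215,.20),RK,7),((.44,-.23,.29),RK,3),(G2-.15*RA[:,2],RA,20)],-1)
E
```

```text
max 1.12 turn 0.54 30
-0.1 -0.07 -0.8 0 -0.01 0 -1; -0.1 -0.07 -0.8 0 -0.01 0 -1; -0.1 -0.07 -0.8 0 -0.01 0 -1; -0.1 -0.07 -0.8 0 -0.01 0 -1; -0.1 -0.07 -0.8 0 -0.01 0 -1; -0.1 -0.07 -0.8 0 -0.01 0 -1; -0.1 -0.07 -0.8 0 -0.01 0 -1; -0.44 -0.2 -1.12 0 0 0 -1; -0.44 -0.2 -1.12 0 0 0 -1; -0.44 -0.2 -1.12 0 0 0 -1
-0.23 -0.04 0.08 -0.24 -0.13 -0.46 -1; -0.22 -0.06 0.08 -0.24 -0.13 -0.46 -1; -0.22 -0.08 0.08 -0.24 -0.13 -0.46 -1; -0.21 -0.09 0.08 -0.24 -0.13 -0.46 -1; -0.2 -0.11 0.08 -0.24 -0.13 -0.46 -1; -0.19 -0.13 0.08 -0.24 -0.13 -0.46 -1; -0.18 -0.14 0.08 -0.24 -0.13 -0.46 -1; -0.17 -0.15 0.08 -0.24 -0.13 -0.46 -1; -0.16 -0.17 0.08 -0.24 -0.13 -0.46 -1; -0.15 -0.18 0.08 -0.24 -0.13 -0.46 -1
-0.14 -0.19 0.07 -0.24 -0.13 -0.46 -1; -0.12 -0.2 0.07 -0.24 -0.13 -0.46 -1; -0.11 -0.21 0.06 -0.24 -0.13 -0.46 -1; -0.09 -0.22 0.06 -0.24 -0.13 -0.46 -1; -0.08 -0.23 0.05 -0.24 -0.13 -0.46 -1; -0.06 -0.23 0.04 -0.24 -0.13 -0.46 -1; -0.05 -0.24 0.04 -0.24 -0.13 -0.46 -1; -0.03 -0.24 0.03 -0.24 -0.13 -0.46 -1; -0.01 -0.24 0.02 -0.24 -0.13 -0.46 -1; 0 -0.25 0.01 -0.24 -0.13 -0.46 -1
```

Request:
jog_arm:
  plan: "-0.05 0 -0.8 0 0 0 1; -0.1 -0.07 -0.8 0 0 0 1; -0.1 -0.07 -0.8 0 0 0 1; -0.1 -0.07 -0.8 0 0 0 1; -0.1 -0.07 -0.8 0 0 0 1; -0.1 -0.07 -0.8 0 0 0 1; -0.1 -0.07 -0.8 0 0 0 1; -0.44 -0.2 -1 0 0 0 1; -0.44 -0.2 -1 0 0 0 1; -0.44 -0.2 -1 0 0 0 1"

```text
time_s: 21.6
tcp_pos: [0.4477, -0.2277, 0.2615]
ee_rot: [[-0.968, -0.004, 0.25], [-0.004, 1.0, 0.002], [-0.25, 0.001, -0.968]]
wrist_force: [0.6, -0.1, -1.0]
gripper_width: 0.002
gripper_force: 0.0
```

Request:
jog_arm:
  plan: "-0.23 -0.04 0.08 -0.24 -0.13 -0.46 -1; -0.22 -0.06 0.08 -0.24 -0.13 -0.46 -1; -0.22 -0.08 0.08 -0.24 -0.13 -0.46 -1; -0.21 -0.09 0.08 -0.24 -0.13 -0.46 -1; -0.2 -0.11 0.08 -0.24 -0.13 -0.46 -1; -0.19 -0.13 0.08 -0.24 -0.13 -0.46 -1; -0.18 -0.14 0.08 -0.24 -0.13 -0.46 -1; -0.17 -0.15 0.08 -0.24 -0.13 -0.46 -1; -0.16 -0.17 0.08 -0.24 -0.13 -0.46 -1; -0.15 -0.18 0.08 -0.24 -0.13 -0.46 -1"

```text
time_s: 22.6
tcp_pos: [0.5079, -0.2383, 0.2555]
ee_rot: [[-0.692, -0.661, 0.291], [-0.559, 0.745, 0.364], [-0.458, 0.089, -0.885]]
wrist_force: [0.0, -0.4, -0.3]
gripper_width: 0.832
gripper_force: 0.0
```

Request:
jog_arm:
  plan: "-0.14 -0.19 0.07 -0.24 -0.13 -0.46 -1; -0.12 -0.2 0.07 -0.24 -0.13 -0.46 -1; -0.11 -0.21 0.06 -0.24 -0.13 -0.46 -1; -0.09 -0.22 0.06 -0.24 -0.13 -0.46 -1; -0.08 -0.23 0.05 -0.24 -0.13 -0.46 -1; -0.06 -0.23 0.04 -0.24 -0.13 -0.46 -1; -0.05 -0.24 0.04 -0.24 -0.13 -0.46 -1; -0.03 -0.24 0.03 -0.24 -0.13 -0.46 -1; -0.01 -0.24 0.02 -0.24 -0.13 -0.46 -1; 0 -0.25 0.01 -0.24 -0.13 -0.46 -1"

```text
time_s: 23.6
tcp_pos: [0.5682, -0.2486, 0.2509]
ee_rot: [[-0.1, -0.992, 0.076], [-0.756, 0.125, 0.643], [-0.647, 0.007, -0.762]]
wrist_force: [0.7, -0.2, -0.2]
gripper_width: 0.998
gripper_force: 0.0
```

```bash
python3 - <<'E'
from p4 import *
st();plan([(G2-.06*RA[:,2],RA,6),(G2,RA,14)],-1)
E
```

```text
23.6 [ 0.5682 -0.2486  0.2509] [-28.8  30.9  22.1 -37.2 -97.1  22.1] [[-0.1, -0.992, 0.076], [-0.756, 0.125, 0.643], [-0.647, 0.007, -0.762]] [ 0.7 -0.2 -0.2] 0.9981941905803846 0.0
max 0.53 turn 0.0 20
-0.04 0.01 0.53 0 0 0 -1; -0.04 0.01 0.53 0 0 0 -1; -0.04 0.01 0.53 0 0 0 -1; -0.04 0.01 0.53 0 0 0 -1; -0.04 0.01 0.53 0 0 0 -1; -0.04 0.01 0.53 0 0 0 -1; -0 -0 0.17 0 0 0 -1; -0 -0 0.17 0 0 0 -1; -0 -0 0.17 0 0 0 -1; -0 -0 0.17 0 0 0 -1
-0 -0 0.17 0 0 0 -1; -0 -0 0.17 0 0 0 -1; -0 -0 0.17 0 0 0 -1; -0 -0 0.17 0 0 0 -1; -0 -0 0.17 0 0 0 -1; -0 -0 0.17 0 0 0 -1; -0 -0 0.17 0 0 0 -1; -0 -0 0.17 0 0 0 -1; -0 -0 0.17 0 0 0 -1; -0 -0 0.17 0 0 0 -1
```

Request:
jog_arm:
  plan: "-0.04 0.01 0.53 0 0 0 -1; -0.04 0.01 0.53 0 0 0 -1; -0.04 0.01 0.53 0 0 0 -1; -0.04 0.01 0.53 0 0 0 -1; -0.04 0.01 0.53 0 0 0 -1; -0.04 0.01 0.53 0 0 0 -1; 0 0 0.17 0 0 0 -1; 0 0 0.17 0 0 0 -1; 0 0 0.17 0 0 0 -1; 0 0 0.17 0 0 0 -1"

```text
time_s: 24.6
tcp_pos: [0.5748, -0.182, 0.1822]
ee_rot: [[-0.102, -0.992, 0.078], [-0.757, 0.128, 0.641], [-0.646, 0.006, -0.764]]
wrist_force: [-0.2, -1.1, -0.7]
gripper_width: 1.001
gripper_force: 0.0
```

Request:
jog_arm:
  plan: "0 0 0.17 0 0 0 -1; 0 0 0.17 0 0 0 -1; 0 0 0.17 0 0 0 -1; 0 0 0.17 0 0 0 -1; 0 0 0.17 0 0 0 -1; 0 0 0.17 0 0 0 -1; 0 0 0.17 0 0 0 -1; 0 0 0.17 0 0 0 -1; 0 0 0.17 0 0 0 -1; 0 0 0.17 0 0 0 -1"

```text
time_s: 25.6
tcp_pos: [0.5779, -0.1544, 0.1495]
ee_rot: [[-0.102, -0.992, 0.077], [-0.757, 0.128, 0.641], [-0.646, 0.007, -0.763]]
wrist_force: [-0.2, -0.5, -0.3]
gripper_width: 1.001
gripper_force: 0.0
```

Request:
jog_arm:
  plan: "0 0 0 0 0 0 1; 0 0 0 0 0 0 1; 0 0 0 0 0 0 1; 0 0 0 0 0 0 1; 0 0 0 0 0 0 1; 0 0 0 0 0 0 1; 0 0 0 0 0 0 1; 0 0 0 0 0 0 1; 0 0 0 0 0 0 1; 0 0 0 0 0 0 1"

```text
time_s: 26.6
tcp_pos: [0.5778, -0.1547, 0.1499]
ee_rot: [[-0.101, -0.992, 0.077], [-0.757, 0.127, 0.641], [-0.646, 0.007, -0.763]]
wrist_force: [-1.1, -0.9, 1.8]
gripper_width: 0.689
gripper_force: 30.0
```

```bash
python3 - <<'E'
from p4 import *
st();s=r.sense();G=np.array(s["tcp_pos"])-.019*RA[:,2];print(G)
C=np.array([.5314,-.3767]);off=G[:2]-[.5765,-.162];print("off",off)
gx,gy=C+off
plan([(G+[0,0,.10],RA,10),((gx,gy,.29),RA,10),((gx,gy,.155),RA,10)],1);print(gx,gy)
E
```

```text
26.6 [ 0.5778 -0.1547  0.1499] [-21.5  31.6   8.5 -39.2 -81.4  25.2] [[-0.101, -0.992, 0.077], [-0.757, 0.127, 0.641], [-0.646, 0.007, -0.763]] [-1.1 -0.9  1.8] 0.6889796066857412 29.97236763127148
[ 0.57636384 -0.16683563  0.16444958]
off [-0.00013616 -0.00483563]
max 0.64 turn 0.0 30
-0.26 0 -0.31 -0 -0 -0 1; -0.26 0 -0.31 -0 -0 -0 1; -0.26 0 -0.31 -0 -0 -0 1; -0.26 0 -0.31 -0 -0 -0 1; -0.26 0 -0.31 -0 -0 -0 1; -0.26 0 -0.31 -0 -0 -0 1; -0.26 0 -0.31 -0 -0 -0 1; -0.26 0 -0.31 -0 -0 -0 1; -0.26 0 -0.31 -0 -0 -0 1; -0.26 0 -0.31 -0 -0 -0 1
0.6 0.07 -0.64 0 0 0 1; 0.6 0.07 -0.64 0 0 0 1; 0.6 0.07 -0.64 0 0 0 1; 0.6 0.07 -0.64 0 0 0 1; 0.6 0.07 -0.64 0 0 0 1; 0.6 0.07 -0.64 0 0 0 1; 0.6 0.07 -0.64 0 0 0 1; 0.6 0.07 -0.64 0 0 0 1; 0.6 0.07 -0.64 0 0 0 1; 0.6 0.07 -0.64 0 0 0 1
0.35 -0 0.41 0 0 0 1; 0.35 -0 0.41 0 0 0 1; 0.35 -0 0.41 0 0 0 1; 0.35 -0 0.41 0 0 0 1; 0.35 -0 0.41 0 0 0 1; 0.35 -0 0.41 0 0 0 1; 0.35 -0 0.41 0 0 0 1; 0.35 -0 0.41 0 0 0 1; 0.35 -0 0.41 0 0 0 1; 0.35 -0 0.41 0 0 0 1
0.5312638365440756 -0.3815356286790585
```

Request:
jog_arm:
  plan: "-0.26 0 -0.31 0 0 0 1; -0.26 0 -0.31 0 0 0 1; -0.26 0 -0.31 0 0 0 1; -0.26 0 -0.31 0 0 0 1; -0.26 0 -0.31 0 0 0 1; -0.26 0 -0.31 0 0 0 1; -0.26 0 -0.31 0 0 0 1; -0.26 0 -0.31 0 0 0 1; -0.26 0 -0.31 0 0 0 1; -0.26 0 -0.31 0 0 0 1"

```text
time_s: 27.6
tcp_pos: [0.5784, -0.1551, 0.2517]
ee_rot: [[-0.102, -0.992, 0.077], [-0.757, 0.128, 0.641], [-0.646, 0.007, -0.763]]
wrist_force: [0.3, 1.0, -2.6]
gripper_width: 0.685
gripper_force: 30.0
```

Request:
jog_arm:
  plan: "0.6 0.07 -0.64 0 0 0 1; 0.6 0.07 -0.64 0 0 0 1; 0.6 0.07 -0.64 0 0 0 1; 0.6 0.07 -0.64 0 0 0 1; 0.6 0.07 -0.64 0 0 0 1; 0.6 0.07 -0.64 0 0 0 1; 0.6 0.07 -0.64 0 0 0 1; 0.6 0.07 -0.64 0 0 0 1; 0.6 0.07 -0.64 0 0 0 1; 0.6 0.07 -0.64 0 0 0 1"

```text
time_s: 28.6
tcp_pos: [0.5333, -0.3699, 0.2767]
ee_rot: [[-0.102, -0.992, 0.077], [-0.757, 0.128, 0.641], [-0.646, 0.007, -0.763]]
wrist_force: [0.0, 0.3, -2.1]
gripper_width: 0.691
gripper_force: 30.0
```

```bash
python3 - <<'E'
from p4 import *
st();tilt((.5314,-.3767),.165,.24)
plan([((.5313,-.3815,.20),RA,10),((.5313,-.3815,.145),RA,10)],1)
im,d,K,T=cap("scene");save("s5",cv2.resize(im[60:260,120:420],(600,400)))
E
```

```text
28.6 [ 0.5333 -0.3699  0.2767] [ -38.2   36.    34.1  -35.5 -108.    25.5] [[-0.102, -0.992, 0.077], [-0.757, 0.128, 0.641], [-0.646, 0.007, -0.763]] [ 0.   0.3 -2.1] 0.6909191910995452 29.971367488615215
[[ 0.17    0.559  -0.3972 -0.3573]
 [ 0.18    0.5581 -0.397  -0.3563]
 [ 0.19    0.5585 -0.3971 -0.357 ]
 [ 0.2     0.5598 -0.3971 -0.3568]
 [ 0.21    0.5599 -0.3981 -0.3563]
 [ 0.22    0.5592 -0.3981 -0.3567]
 [ 0.23    0.559  -0.3983 -0.3571]
 [ 0.24    0.5591 -0.3974 -0.3551]]
dx/dz 0.00948322751684013 dy/dz lo,hi -0.01428939882499294 0.01458863442885298
max 0.29 turn 0.0 20
0.22 -0 0.29 -0 -0 -0 1; 0.22 -0 0.29 -0 -0 -0 1; 0.22 -0 0.29 -0 -0 -0 1; 0.22 -0 0.29 -0 -0 -0 1; 0.22 -0 0.29 -0 -0 -0 1; 0.22 -0 0.29 -0 -0 -0 1; 0.22 -0 0.29 -0 -0 -0 1; 0.22 -0 0.29 -0 -0 -0 1; 0.22 -0 0.29 -0 -0 -0 1; 0.22 -0 0.29 -0 -0 -0 1
0.14 -0 0.17 0 0 0 1; 0.14 -0 0.17 0 0 0 1; 0.14 -0 0.17 0 0 0 1; 0.14 -0 0.17 0 0 0 1; 0.14 -0 0.17 0 0 0 1; 0.14 -0 0.17 0 0 0 1; 0.14 -0 0.17 0 0 0 1; 0.14 -0 0.17 0 0 0 1; 0.14 -0 0.17 0 0 0 1; 0.14 -0 0.17 0 0 0 1
```

View pics/s5.png

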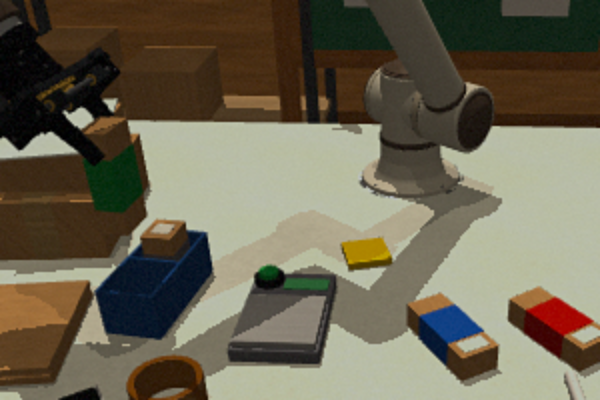

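The box at (112,160) hangs upright above the empty cell at (135,290). I'm lowering it.

Request:
jog_arm:
  plan: "0.22 0 0.29 0 0 0 1; 0.22 0 0.29 0 0 0 1; 0.22 0 0.29 0 0 0 1; 0.22 0 0.29 0 0 0 1; 0.22 0 0.29 0 0 0 1; 0.22 0 0.29 0 0 0 1; 0.22 0 0.29 0 0 0 1; 0.22 0 0.29 0 0 0 1; 0.22 0 0.29 0 0 0 1; 0.22 0 0.29 0 0 0 1"

```text
time_s: 29.7
tcp_pos: [0.5335, -0.3641, 0.1847]
ee_rot: [[-0.102, -0.992, 0.077], [-0.757, 0.128, 0.641], [-0.646, 0.007, -0.763]]
wrist_force: [-0.7, -1.1, -1.6]
gripper_width: 0.692
gripper_force: 30.0
```

Request:
jog_arm:
  plan: "0.14 0 0.17 0 0 0 1; 0.14 0 0.17 0 0 0 1; 0.14 0 0.17 0 0 0 1; 0.14 0 0.17 0 0 0 1; 0.14 0 0.17 0 0 0 1; 0.14 0 0.17 0 0 0 1; 0.14 0 0.17 0 0 0 1; 0.14 0 0.17 0 0 0 1; 0.14 0 0.17 0 0 0 1; 0 0 0 0 0 0 1"

```text
time_s: 30.7
tcp_pos: [0.5329, -0.363, 0.1347]
ee_rot: [[-0.103, -0.992, 0.076], [-0.756, 0.128, 0.642], [-0.647, 0.008, -0.763]]
wrist_force: [-0.3, 0.3, -2.0]
gripper_width: 0.687
gripper_force: 30.0
```

```bash
python3 - <<'E'
from p4 import *
st();s=r.sense();print(np.array(s["tcp_pos"])-.019*RA[:,2]);plan([((.5313,-.3815,.136),RA,10)],1)
E
```

```text
30.7 [ 0.5329 -0.363   0.1347] [-37.6  41.3  23.  -33.9 -94.4  34.4] [[-0.103, -0.992, 0.076], [-0.756, 0.128, 0.642], [-0.647, 0.008, -0.763]] [-0.3  0.3 -2. ] 0.6867952038487154 29.971139430999756
[ 0.53146323 -0.37522477  0.14923113]
max 0.05 turn 0.0 10
0.05 -0 0.02 0 0 -0 1; 0.05 -0 0.02 0 0 -0 1; 0.05 -0 0.02 0 0 -0 1; 0.05 -0 0.02 0 0 -0 1; 0.05 -0 0.02 0 0 -0 1; 0.05 -0 0.02 0 0 -0 1; 0.05 -0 0.02 0 0 -0 1; 0.05 -0 0.02 0 0 -0 1; 0.05 -0 0.02 0 0 -0 1; 0.05 -0 0.02 0 0 -0 1
```

Request:
jog_arm:
  plan: "0.05 0 0.02 0 0 0 1; 0.05 0 0.02 0 0 0 1; 0.05 0 0.02 0 0 0 1; 0.05 0 0.02 0 0 0 1; 0.05 0 0.02 0 0 0 1; 0.05 0 0.02 0 0 0 1; 0.05 0 0.02 0 0 0 1; 0.05 0 0.02 0 0 0 1; 0.05 0 0.02 0 0 0 1; 0 0 0 0 0 0 1"

```text
time_s: 31.7
tcp_pos: [0.5324, -0.3691, 0.1249]
ee_rot: [[-0.102, -0.992, 0.077], [-0.756, 0.128, 0.641], [-0.646, 0.007, -0.763]]
wrist_force: [-0.2, 0.6, -2.6]
gripper_width: 0.683
gripper_force: 30.0
```

Request:
jog_arm:
  plan: "0.02 0 0.02 0 0 0 1; 0.02 0 0.02 0 0 0 1; 0.02 0 0.02 0 0 0 1; 0.02 0 0.02 0 0 0 1; 0.02 0 0.02 0 0 0 1; 0.02 0 0.02 0 0 0 1; 0.02 0 0.02 0 0 0 1; 0 0 0 0 0 0 1; 0 0 0 0 0 0 1; 0 0 0 0 0 0 1"

```text
time_s: 32.7
tcp_pos: [0.5324, -0.3695, 0.1203]
ee_rot: [[-0.102, -0.992, 0.077], [-0.757, 0.128, 0.641], [-0.646, 0.007, -0.763]]
wrist_force: [-0.8, -0.5, -1.9]
gripper_width: 0.685
gripper_force: 30.0
```

Request:
jog_arm:
  plan: "0.02 0 0.02 0 0 0 1; 0.02 0 0.02 0 0 0 1; 0.01 0 0.01 0 0 0 1; 0 0 0 0 0 0 1; 0 0 0 0 0 0 1; 0 0 0 0 0 0 1; 0 0 0 0 0 0 1; 0 0 0 0 0 0 1; 0 0 0 0 0 0 1; 0 0 0 0 0 0 1"

```text
time_s: 33.7
tcp_pos: [0.5323, -0.3696, 0.1199]
ee_rot: [[-0.1, -0.992, 0.078], [-0.757, 0.127, 0.641], [-0.646, 0.006, -0.763]]
wrist_force: [0.0, 0.9, 5.4]
gripper_width: 0.687
gripper_force: 30.0
```

Contact with the floor at the expected height. I'm releasing and retreating.

Request:
jog_arm:
  plan: "0 0 0 0 0 0 -1; 0 0 0 0 0 0 -1; 0 0 0 0 0 0 -1; 0 0 0 0 0 0 -1; 0 0 0 0 0 0 -1; 0 0 0 0 0 0 -1; 0 0 0 0 0 0 -1; 0 0 -0.1 0 0 0 -1; 0 0 -0.2 0 0 0 -1; 0 0 -0.3 0 0 0 -1"

```text
time_s: 34.7
tcp_pos: [0.5311, -0.3794, 0.1302]
ee_rot: [[-0.102, -0.992, 0.077], [-0.757, 0.127, 0.641], [-0.646, 0.007, -0.763]]
wrist_force: [-0.3, -0.4, -0.5]
gripper_width: 1.002
gripper_force: 0.0
```

Request:
jog_arm:
  plan: "0 0 -0.6 0 0 0 -1; 0 0 -0.6 0 0 0 -1; 0 0 -0.6 0 0 0 -1; 0 0 -0.6 0 0 0 -1; 0 0 -0.6 0 0 0 -1; 0 0 -0.6 0 0 0 -1; 0 0 -0.4 0 0 0 -1; 0 0 -0.3 0 0 0 -1; 0 0 0 0 0 0 -1; 0 0 0 0 0 0 -1"

```text
time_s: 35.7
tcp_pos: [0.5229, -0.4479, 0.2116]
ee_rot: [[-0.102, -0.992, 0.077], [-0.756, 0.128, 0.642], [-0.646, 0.007, -0.763]]
wrist_force: [-0.2, 0.6, -0.4]
gripper_width: 1.002
gripper_force: 0.0
```

```bash
python3 - <<'E'
from p4 import *
st();tilt((.5314,-.3767),.085,.15)
im,d,K,T=cap("scene");W=cloud(d,K,T);save("s6",cv2.resize(im[100:300,120:420],(600,400)))
m=(np.abs(W[...,0]-.53)<.06)&(np.abs(W[...,1]+.377)<.04)&(W[...,2]>.13)&(W[...,2]<.18);print("top z",np.percentile(W[m][:,2],98),W[m][:,:2].mean(0))
E
```

```text
35.7 [ 0.5229 -0.4479  0.2116] [ -42.8   43.8   39.1  -33.5 -108.4   31.2] [[-0.102, -0.992, 0.077], [-0.756, 0.128, 0.642], [-0.646, 0.007, -0.763]] [-0.2  0.6 -0.4] 1.002097000985351 0.0
[[ 0.09    0.5576 -0.3987 -0.3562]
 [ 0.1     0.5579 -0.3974 -0.3567]
 [ 0.11    0.5578 -0.3969 -0.3564]
 [ 0.12    0.5584 -0.3972 -0.3565]
 [ 0.13    0.558  -0.3976 -0.3567]
 [ 0.14    0.5574 -0.3975 -0.3559]
 [ 0.15    0.5581 -0.3933 -0.3566]]
dx/dz 0.0028874884718437083 dy/dz lo,hi 0.055066154568919376 0.00029636054209067233
top z 0.1585677711053169 [ 0.53962616 -0.37066608]
```

View pics/s6.png

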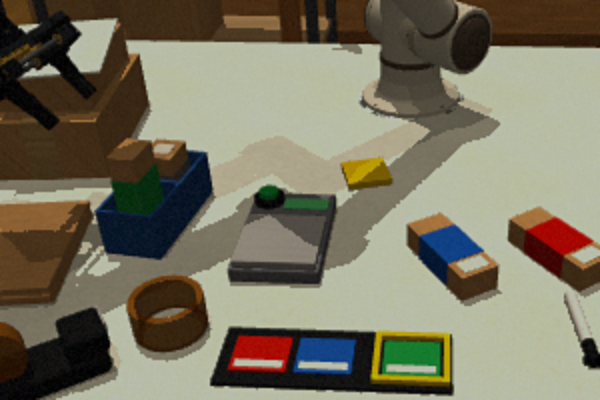

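The green box stands upright in the empty cell at (135,180), with its top at about 0.157 m, and the gripper is clear.

```bash
python3 -c "
from h import *
print(r.finish_job())"
```

```text
the job is handed in; nothing more can be done
None
```

I stood the green box (the framed order) on the scale, pressed the key fully down, and stood the box upright in the empty tote cell; the job is handed in at about 36 s, with no verdict returned.

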